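# Latch the blow-off box and squeeze the fixed air gun

### The arm

A 6-joint arm with a two-finger parallel gripper is mounted at the origin on the work surface. World frame = base frame: x ahead of the robot, y to its left, z up, the work surface at z = 0. Lengths are in mm, angles in rad, forces in N, time in s.
With the tool pointing down it reaches from about 400 to 925 mm from the base axis. Payload 12.5 kg.
Tool frame: the origin (TCP) lies at the very end of the fingers, on their centre line; the grasp point (between the pads) lies 19 mm behind it; z points along the fingers, y is the line along which they close (so a half turn about z gives the same grasp; the last joint's range is limited). The gripper opens to 95 mm and grips with 3 to 60 N. Pads are 20 mm wide; open, the fingers measure 119 mm over their backs; the gripper's body (75 mm by 180 mm) begins 59 mm behind the grasp point.
Start: joints at [-1.413, 0.491, 1.559, -0, 1.092, -0.106], TCP at [162.992, -603.391, 214.661] pointing down, gripper open.
Joint ranges: [-3.1, 3.1], [-0.84, 2.19], [0.05, 2.79], [-1.13, 4.28], [0.06, 2.93], [-2.69, 2.69]. Speed limits (rad/s): [2.22, 2.22, 2.79, 3.14, 3.14, 3.14].

### API

Orientations are given as [roll, pitch, yaw] about the fixed x, y, z axes, in that order (R = Rz(yaw) Ry(pitch) Rx(roll)).
In Python, from cell import state, imaging, env, spot_in, mark_of gives the robot as it stands. The module is installed in compiled form; this text tells all that it offers.
- The arm moves only by the tool step_arm, never from a script. Its argument "increments" is a list of rows, each an object with "slide": the shift along the tool's x, y, z in m, a list of three; "roll": the turn about the tool's z in rad. A call has 1 to 5 rows; each row is the pose to reach, as a shift and turn from the pose commanded when the call began, along the tool's axes at that moment; what a row does not reach only later rows make up. A row lasts 1/8 s, in which the tool goes at most 62.5 mm and 10.7 degrees, less where a joint would pass 70% of its speed; a pose out of reach is approached as far as the arm can. A call with a gripper value outside its range is refused whole. "fingers" is the opening, from 0 (shut) to 1 (fully open), set as the call begins (left out, the last holds). The fingers move at their own pace and stop on an object; the grip force is fixed at half the most. Time passes only in rows, so rows that repeat a pose let the fingers close. It gives the time, the measured TCP pose, the force, the opening and the grip force at its end, in the units of the state.
- state(): the state, without advancing time (a new reading comes with each control period).
- imaging.read_camera(name): name is "scene" or "side" or "wrist"; returns a dict with "color" (480x640x3 uint8, red, green, blue), "z_map" (480x640 float32, mm along the optical axis (not along the pixel's ray), 0 where there is no reading), "intrinsics" (3x3 intrinsics, pixels), "distortion" ([k1, k2, p1, p2, k3] as OpenCV has them; the pictures are not rectified), "camera_from_world" (4x4, takes a point from world to camera coordinates). Camera axes: x right, y up, looking along -z (the intrinsics and any distortion apply to the point x, -y, -z); pixel columns grow to the right and rows downward; lengths in mm; the calibration is good to about 2 mm. A picture is of the moment at which its call begins.
- env.job_done(): hands the job in; it is judged then, once.
Trained networks look in the newest picture that a camera, given by its name, has taken for a name from the list of things; names that differ only in an ending like _2 or _b are one class to them, and where a whole thing is asked for, a point or a joint stands for the part that bears it (a point fixed in the world has none). Each returns a list of dicts, best first, with "confidence" (0 to 1); they miss things now and then, are a little off and sometimes report something else, mostly with a low value. They report only what shows in the picture. A call takes as long as a camera call.
- spot_in(camera, target): "bbox" ([left, top, right, bottom] in pixels, round what is visible of it).
- mark_of(camera, target): "uv" ([column, row] in pixels: a listed point, or the origin of a listed thing).
The state is a dict: "t": time; "joints": joint angles; "qvel": joint speeds; "tau": joint torques, N m; "eef_pos": TCP position; "tcp_rot": TCP orientation; "ft_force": force on the tool from outside, world axes, zero at the start; "moment": the same for the moment, N m; "opening": opening from 0.0 (shut) to 1.0 (fully open); "grip_force": force on a finger pad.
Only numpy, scipy, OpenCV 4.12 (cv2) and the standard library are available. Lean on these libraries where they do the work, as an engineer would, in place of code of your own. Each camera call takes 0.05 s, during which the arm holds its last target. There are 200 camera calls.

### The job

Blow the loose dust off the sintered parts in the steel box: push its lid fully shut, swing the hasp over the lid's staple until it lies flat on the lid, and only then squeeze the trigger of the clamped air gun fully against its stop, hold it there for about one second and let it spring back. Leave the box shut and hasped, and do not disturb the plate stacks, the parts tray or the loose flange standing around.

Things in the scene. Friction and masses are not known exactly. Their poses are not given: they have to be found in the camera images.
- box: Grey sheet-steel blow-off box, fixed to the bench, 180 (its x) x 200 (its y) x 120 mm high without lid, walls 4 mm, with a long slot in its -y wall. Origin: centre of its underside; z up. The lid is hinged along the top of the +x (far) wall, the hasp in the middle of the top of the -x (robot-side) wall.
- lid (a joint): Lid hinge angle (rad): 0 fully shut, growing as the lid opens upwards and away from the robot (at most 1.5). Stiff hinge: the lid stays where it is left; shutting it takes about 7 N at its front edge.
- lid_front (a point): Middle of the lid's front (free) edge on its upper face. Lid: plate 180 x 200 x 8 mm; the point's x axis points along the lid to the hinge, y along the edge, z out of the lid's upper face. A steel staple (17 mm wide, 16 mm high above the face) stands 41 mm in from this edge on the centre line. With the lid shut this point is at box (-90, 0, 128) mm.
- lid_hinge (a point): Middle of the lid's hinge line, at the lid's underside: box (90, 0, 120) mm. The line runs along box y.
- hasp (a joint): Hasp hinge angle (rad): 0 lying flat on the shut lid over the staple, 1.57 upright, up to 2.9 folded outwards away from the lid (towards the robot). Light friction: it stays where it is left.
- hasp_hinge (a point): Middle of the hasp's hinge line, box (-96, 0, 131) mm; the line runs along box y. The point's x axis points along the strap to its free end.
- hasp_tip (a point): Middle of the hasp's free end, 65 mm from the hinge. Strap: steel, 30 mm wide (box y), 4 mm thick; its slot (16 x 20 mm, from 38 to 54 mm from the hinge) drops over the staple, which then stands 11 mm proud of the strap at 47 mm from the hinge.
- gun: Pistol-shaped air gun lying on its side, clamped on a fixed stand by the box's -y wall. Origin: on the bench below the nozzle tip, z up. Barrel along its y, 95 mm high, nozzle to +y, 30 mm thick from y = -95 to -245 mm, clamps 115 mm high. The black grip runs level from the barrel to x = -116 mm. Stand base: x > -35 mm, 10 mm high; free space below grip and trigger.
- trigger (a joint): Trigger angle (rad): 0 released, 0.30 fully squeezed on its stop. Sprung: 3 N to start, 8 N at the stop (at point trigger_face); springs back by itself. Black bar 60 mm long, 9 mm thick, 20 mm tall, on the nozzle side of the grip, hinged upright at gun (-17, -164, 95) mm, swinging level towards the grip.
- trigger_face (a point): Point on the trigger's outer face (nozzle side) 45 mm from its hinge, at mid height; at rest gun (-62, -159.5, 95) mm. It moves 13 mm towards gun -y when fully squeezed.
- grip_back (a point): Point on the back face of the fixed grip facing away from the trigger, gun (-62, -212, 95) mm; axes as the gun's. The grip is 24 mm deep (gun y -212 to -188), 28 mm tall, its centre 95 mm high; a steel pipe leaves its end and drops to the bench at gun x = -150 mm. Grip back to trigger face: 52.5 mm at rest, 39 mm squeezed.
- tall_stack: Loose stack of dark square plates with some pale pink ones between, 100 x 100 x 200 mm high, a bystander. Origin: centre of its underside.
- low_stack: Loose stack of dark square plates with some pale pink ones between, 100 x 100 x 90 mm high, a bystander. Origin: centre of its underside.
- tray: Shallow brown tray of small sintered flanges, 130 (x) x 180 (y) x 28 mm high, a bystander. Origin: centre of its underside.
- flange: One loose sintered flange bush, 44 x 28 x 22 mm, a bystander under or near the nozzle. Origin: centre of its underside.

How it is judged (in metres and radians):
On the way, in this order (a step that is already met when the one before it is completed fails the run):
1. the lid is pushed fully shut (value of joint lid below 0.05 rad), for 0.2 s.
2. the hasp lies over the staple on the shut lid (value of joint lid below 0.05 rad and value of joint hasp below 0.08 rad), for 0.2 s.
3. the trigger is held fully squeezed, box shut and hasped (all of step 2 and value of joint trigger above 0.26 rad), for 0.7 s.
At the end, for the whole second after the job is handed in: Lid shut (within 0.05 rad), hasp flat over the staple (within 0.08 rad), trigger sprung back (within 0.04 rad of rest), and stacks, tray and loose flange each within 20 mm of where they stood (all of step 2 and value of joint trigger below 0.04 rad and distance of each of tall_stack, low_stack, tray, flange from where it was at the start of the episode below 0.02 m); the robot touches nothing.
It fails at once if the hasp is folded in over the box before the lid is shut (value of joint hasp below 1.2 rad and value of joint lid above 0.15 rad).
It fails at once if the trigger is squeezed while the box is not shut and hasped (value of joint trigger above 0.13 rad and (value of joint hasp above 0.2 rad or value of joint lid above 0.15 rad)).
It fails at once if a stack, the tray or the loose flange is shoved or tipped (distance of any of tall_stack, low_stack, tray, flange from where it was at the start of the episode above 0.02 m or angle between any of tall_stack, low_stack, tray, flange's own z axis and vertical above 0.35 rad).
It also fails if it takes over 66 s, if anything falls off the work surface, if the arm or the gripper's body presses on something with over 40 N, if the wrist force passes 120 N, or if a joint passes its speed limit or range.

## Working session

There is one attempt and no reset: what is moved stays moved. The work goes in short steps, Python scripts to look and compute and a tool call to move; the robot and the scene stay as the last step left them, time stands still between calls to the robot, and variables do not carry over. Pictures are saved under pics/ and viewed, at most 10 in all, crops included, and the job is handed in when it is done.

Besides the shell and the picture viewer there is one more tool, called after "Emit:" by a JSON object that holds its "fn" and its "kwargs". step_arm: Moves the arm, as the interface text tells. Its arguments: {"type":"object","properties":{"increments":{"type":"array"},"fingers":{"type":"number"}},"required":["increments"]}

```bash
mkdir -p pics
cat > h.py <<'E'
import numpy as np, cv2
from cell import state, imaging, env, spot_in, mark_of
def cam(n): return imaging.read_camera(n)
def unproj(c,uv,z=None,height=None):
    K=np.array(c["intrinsics"],float);d=np.array(c["distortion"],float)
    x,y=cv2.undistortPoints(np.array([[uv]],float),K,d)[0,0]
    T=np.linalg.inv(np.array(c["camera_from_world"],float))
    ray=np.array([x,-y,-1.])
    if height is not None:
        o=T[:3,3];r=T[:3,:3]@ray;return o+r*(height-o[2])/r[2]
    if z is None:
        u,v=int(round(uv[0])),int(round(uv[1]));p=c["z_map"][max(v-2,0):v+3,max(u-2,0):u+3];p=p[p>0]
        if p.size==0:return None
        z=np.median(p)
    return (T@np.append(ray*z,1))[:3]
def cloud(c):
    K=np.array(c["intrinsics"],float);d=np.array(c["distortion"],float)
    v,u=np.mgrid[0:480,0:640];p=cv2.undistortPoints(np.stack([u,v],-1).reshape(-1,1,2).astype(float),K,d).reshape(480,640,2)
    z=c["z_map"].astype(float);P=np.stack([p[...,0]*z,-p[...,1]*z,-z,np.ones_like(z)],-1)
    W=(P@np.linalg.inv(np.array(c["camera_from_world"],float)).T)[...,:3];W[z==0]=np.nan;return W
def proj(c,P):
    T=np.array(c["camera_from_world"],float);q=(T@np.append(P,1))[:3]
    return cv2.projectPoints(np.array([[q[0],-q[1],-q[2]]]),np.zeros(3),np.zeros(3),np.array(c["intrinsics"],float),np.array(c["distortion"],float))[0].ravel()
E
cat > a.py <<'E'
from h import *
s=state();print(s["t"],s["eef_pos"],s["tcp_rot"])
for n in["scene","side","wrist"]:
    c=cam(n);cv2.imwrite(f"pics/0{n}.png",c["color"][...,::-1])
    T=np.linalg.inv(np.array(c["camera_from_world"]));print(n,T[:3,3].round())
    for t in["box","lid_front","lid_hinge","hasp_hinge","hasp_tip","gun","trigger_face","grip_back","tall_stack","low_stack","tray","flange"]:
        for m in mark_of(n,t)[:2]:
            p=unproj(c,m["uv"]);print(t,np.round(m["uv"]),round(m["confidence"],2),None if p is None else p.round())
E
python3 a.py
```

```text
0.0 [ 162.9413828  -603.11614044  214.07927722] [-3.14047139e+00 -1.13281584e-04  2.63787483e-01]
scene [1319.  247.  910.]
box [397. 314.] 0.9 [728. 160. 129.]
lid_front [413. 219.] 0.83 [584. 137. 219.]
lid_front [168. 217.] 0.57 [ 562. -434.    3.]
lid_hinge [402. 320.] 0.85 [725. 170. 112.]
hasp_tip [412. 201.] 0.62 [289.  84.  -2.]
hasp_tip [311. 324.] 0.58 [733.  -1.  20.]
gun [395. 320.] 0.71 [727. 158. 107.]
trigger_face [404. 320.] 0.63 [725. 172. 113.]
trigger_face [265. 255.] 0.58 [ 585. -170.    0.]
grip_back [237. 249.] 0.96 [ 677. -181.  106.]
grip_back [266. 256.] 0.16 [ 586. -167.   -1.]
tall_stack [343. 250.] 0.67 [552.  -0.  51.]
low_stack [472. 268.] 0.97 [500. 261.  48.]
tray [168. 215.] 0.9 [ 556. -439.    2.]
flange [471. 266.] 0.74 [498. 258.  54.]
flange [312. 327.] 0.61 [732.   1.  11.]
side [305. 909. 936.]
box [275. 326.] 0.89 [602. 241. 110.]
lid_front [295. 252.] 0.6 [585. 128. 220.]
lid_front [230. 288.] 0.18 [723. 178. 131.]
lid_hinge [233. 290.] 0.91 [713. 186. 137.]
hasp_hinge [316. 286.] 0.78 [541. 137. 138.]
hasp_tip [336. 270.] 0.57 [500. 116. 174.]
trigger_face [298. 218.] 0.68 [ 663. -132.  101.]
grip_back [299. 211.] 0.94 [ 668. -161.  104.]
tall_stack [342. 286.] 0.93 [505.  37.  48.]
low_stack [342. 380.] 0.77 [444. 310.  66.]
low_stack [229. 291.] 0.46 [723. 187. 131.]
tray [359. 189.] 0.63 [ 554. -409.   25.]
tray [297. 255.] 0.18 [579. 133. 217.]
wrist [ 232. -585.  384.]
```

View pics/0scene.png

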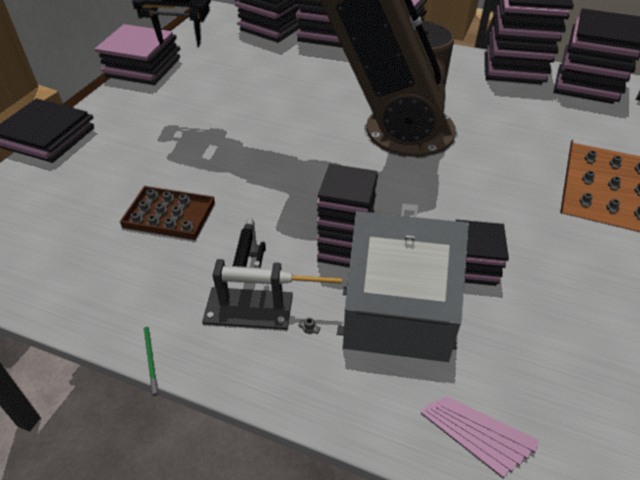

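View pics/0side.png

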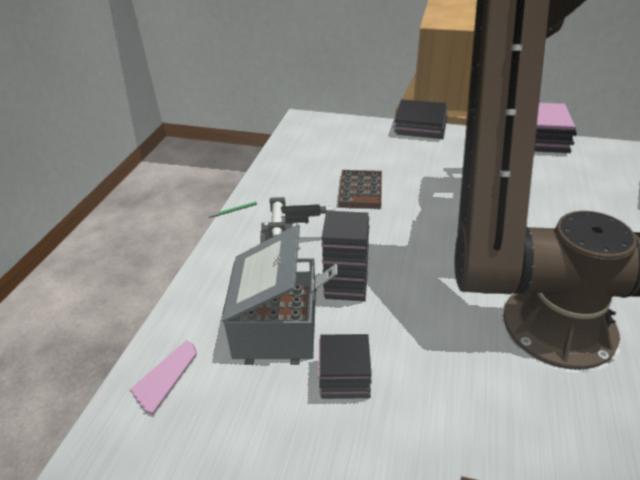

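The scene camera looks from the far side. The box is at about (405,280), its lid open about 30°. The gun is at (245,275) with its grip towards the robot, the tall stack is at (345,215), the low stack at (485,250), the tray at (168,212) and the flange at (310,325). The side view shows the hasp folded outwards at (327,277).

```bash
cat > b.py <<'E'
from h import *
cs,cd=cam("scene"),cam("side")
W=cloud(cs);D=cloud(cd)
# lid plane from scene
m=np.zeros((480,640),bool);m[240:300,370:440]=1
def plane(P):
    c=P.mean(0);n=np.linalg.svd(P-c,full_matrices=0)[2][2];return c,n*np.sign(n[2])
P=W[m];P=P[~np.isnan(P).any(1)];c,n=plane(P)
A=W[200:330,330:480].reshape(-1,3);A=A[~np.isnan(A).any(1)]
for _ in range(3):
    A2=A[(abs((A-c)@n)<4)&(A[:,2]>115)];c,n=plane(A2)
print("lid n",n.round(3),"angle",np.arccos(n[2]),"yaw of hinge normal",np.arctan2(n[1],n[0]))
a=np.array([-n[1],n[0],0]);a/=np.linalg.norm(a);b=np.cross(n,a)
q=np.c_[(A2-c)@a,(A2-c)@b].astype(np.float32)
r=cv2.minAreaRect(q);print(r)
for k in cv2.boxPoints(r):print("corner",(c+k[0]*a+k[1]*b).round(1))
# tops
S=np.r_[W.reshape(-1,3),D.reshape(-1,3)];S=S[~np.isnan(S).any(1)]
def rect(name,x0,x1,y0,y1,z0,z1):
    q=S[(S[:,0]>x0)&(S[:,0]<x1)&(S[:,1]>y0)&(S[:,1]<y1)&(S[:,2]>z0)&(S[:,2]<z1)]
    if len(q)<8:print(name,len(q));return
    r=cv2.minAreaRect(q[:,:2].astype(np.float32));print(name,len(q),np.round(r[0]),np.round(r[1]),round(r[2],1),"z",np.percentile(q[:,2],[5,50,95]).round(),"min",q.min(0).round(),"max",q.max(0).round())
rect("tall",380,620,-120,120,190,215)
rect("low",380,620,180,420,82,98)
rect("tray",480,650,-560,-300,15,40)
rect("grip",540,690,-230,-130,85,130)
rect("gunall",540,800,-300,40,60,130)
for n,c,U in(("scene",cs,W),("side",cd,D)):
  for t in["tall_stack","low_stack","tray","flange","gun","hasp_tip","box"]:
    r=spot_in(n,t)
    if r:print(n,t,np.round(r[0]["bbox"]),round(r[0]["confidence"],2))
for n,c in(("sc",cs),("sd",cd)):
    im=c["color"]; y0,x0=(190,190) if n=="sc" else (160,200)
    cr=im[y0:y0+160,x0:x0+200][...,::-1]
    cv2.imwrite(f"pics/1{n}.png",cv2.resize(cr,None,fx=3.7,fy=3.7,interpolation=cv2.INTER_CUBIC))
E
python3 b.py; cd pics; python3 -c "
import cv2,numpy as np
cv2.imwrite('1.png',np.vstack([cv2.resize(cv2.imread(f'1{k}.png')[:,:],(375,300)) for k in('sc','sd')]))"
```

```text
lid n [0.514 0.123 0.849] angle 0.5572856479866037 yaw of hinge normal 0.2348374769027261
((-0.9596481323242188, 2.0474014282226562), (183.9954833984375, 201.31800842285156), 89.99322509765625)
corner [756.2  72.  124.1]
corner [709.3 267.8 124.1]
corner [557.5 231.5 221.4]
corner [604.3  35.7 221.4]
tall 3756 [549.  15.] [226. 132.] 31.0 z [194. 199. 212.] min [450. -69. 190.] max [620. 120. 215.]
low 3797 [502. 254.] [132. 236.] 82.2 z [85. 89. 93.] min [388. 182.  82.] max [620. 323.  98.]
tray 2104 [ 555. -436.] [138. 194.] 8.1 z [16. 21. 29.] min [ 480. -539.   15.] max [ 634. -334.   35.]
grip 1056 [ 634. -165.] [124.  60.] 16.0 z [ 90. 104. 110.] min [ 577. -205.   85.] max [ 690. -130.  114.]
gunall 4728 [649. -80.] [182. 273.] 10.3 z [ 75. 104. 118.] min [ 542. -205.   60.] max [760.  40. 130.]
scene tall_stack [316. 165. 379. 268.] 0.88
scene low_stack [468. 223. 508. 286.] 0.87
scene tray [404. 204. 417. 215.] 0.73
scene flange [299. 318. 320. 333.] 0.75
scene gun [200. 220. 340. 331.] 0.81
scene hasp_tip [403. 204. 417. 217.] 0.57
scene box [338. 204. 465. 356.] 0.55
side tall_stack [318. 212. 371. 303.] 0.76
side low_stack [317. 335. 368. 400.] 0.6
side gun [258. 200. 333. 240.] 0.94
```

View pics/1sc.png

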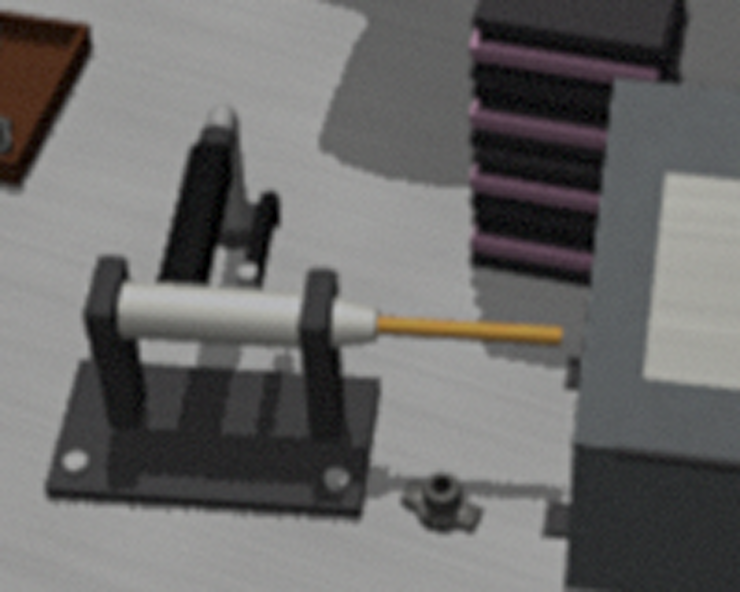

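View pics/1sd.png

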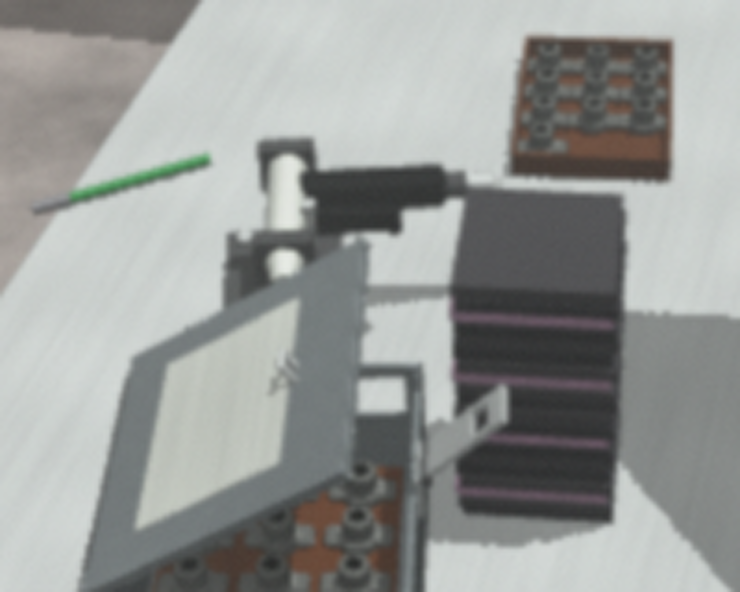

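The scene crop shows the grip at (205,210) running towards the robot. The short trigger bar is at (262,235) and the nozzle tip at (560,335). The side crop shows the hasp with its tip at (495,400), just behind the tall stack's corner. Next I fit the poses.

```bash
cat > c.py <<'E'
from h import *
cs,cd=cam("scene"),cam("side")
W,D=cloud(cs),cloud(cd)
S=np.r_[W.reshape(-1,3),D.reshape(-1,3)];S=S[~np.isnan(S).any(1)]
B=np.array([639.5,147.5]);y=.235;R=np.array([[np.cos(y),-np.sin(y)],[np.sin(y),np.cos(y)]])
def reg(M,u0,u1,v0,v1,z0,z1,name):
    P=M[v0:v1,u0:u1].reshape(-1,3);P=P[(P[:,2]>z0)&(P[:,2]<z1)]
    r=cv2.minAreaRect(P[:,:2].astype(np.float32));bx=(np.array(r[0])-B)@R
    print(name,len(P),np.round(r[0]),np.round(r[1],1),round(r[2],1),"zmed",np.median(P[:,2]).round(1),"in box",bx.round());return P
reg(D,316,372,208,250,194,207,"tall");reg(W,318,378,160,215,194,207,"tallS")
reg(D,315,375,330,370,84,97,"low");reg(D,315,375,330,405,8,97,"lowall")
reg(D,330,390,165,212,15,45,"tray");P=reg(W,298,322,316,335,4,30,"flange")
P=reg(W,222,270,266,284,97,114,"barrel")
c=P[:,:2].mean(0);d=np.linalg.svd(P[:,:2]-c,full_matrices=0)[2][0];print("dir yaw of y axis",np.degrees(np.arctan2(-d[0],d[1])),c)
# barrel ridge: highest points
q=P[P[:,2]>np.percentile(P[:,2],75)];print(q.mean(0),np.polyfit(q[:,1],q[:,0],1))
reg(D,284,326,203,220,98,116,"gripD")
reg(W,234,253,222,262,98,116,"gripS")
reg(W,255,268,238,262,90,112,"trigS")
reg(D,286,310,216,224,90,112,"trigD")
for h in(95,98):print("tip",unproj(cs,(342,280.5),height=h).round(1))
H=D[262:292,316:345].reshape(-1,3);H=H[(H[:,2]>128)&(H[:,2]<200)&(H[:,0]<555)&(H[:,1]>85)]
b=np.c_[(H[:,:2]-B)@R,H[:,2]];print("hasp",len(b),b.min(0),b.max(0),np.polyfit(b[:,0],b[:,2],1))
E
python3 c.py
```

```text
tall 1282 [509. -11.] [100.2 106. ] 8.1 zmed 200.2 in box [-164. -124.]
tallS 1735 [509. -13.] [105.6 100.7] 8.1 zmed 197.8 in box [-164. -125.]
low 1784 [451. 256.] [100.1  93.4] 13.6 zmed 90.4 in box [-158.  149.]
lowall 3240 [451. 262.] [104.6 106.3] 14.4 zmed 89.0 in box [-157.  155.]
tray 787 [ 556. -436.] [129.4 193.9] 9.5 zmed 22.2 in box [-217. -548.]
flange 192 [730.  -6.] [24.9 43.1] 9.9 zmed 10.0 in box [  52. -171.]
barrel 617 [ 722. -137.] [34.1 91.8] 16.8 zmed 106.1 in box [  14. -296.]
dir yaw of y axis 16.562502794633204 [ 726.41124906 -136.23873592]
[ 723.51814403 -137.17931067  109.27162158] [-2.88053993e-01  6.84003096e+02]
gripD 419 [ 656. -165.] [113.4  73.4] 12.3 zmed 106.6 in box [ -56. -308.]
gripS 453 [ 650. -178.] [121.   24.7] 16.9 zmed 106.9 in box [ -65. -320.]
trigS 117 [ 664. -136.] [57.2 11.3] 13.7 zmed 103.2 in box [ -42. -282.]
trigD 148 [ 666. -133.] [58.7 15.6] 13.3 zmed 100.3 in box [ -39. -279.]
tip [666.9  37.2  95. ]
tip [669.3  38.   98. ]
hasp 222 [-142.50421407  -17.87178788  131.7052591 ] [-97.98678809  18.15823563 182.99830433] [-0.97356261 41.27747953]
```

Emit:
{"fn": "step_arm", "kwargs": {"increments": [{"slide": [0.04, -0.0425, -0.016]}, {"slide": [0.08, -0.085, -0.032]}, {"slide": [0.12, -0.1275, -0.048]}, {"slide": [0.16, -0.17, -0.064]}, {"slide": [0.2, -0.2125, -0.08]}], "fingers": 0}}

```text
invalid input at $.increments[0]: expected keys slide, roll
```

Emit:
{"fn": "step_arm", "kwargs": {"increments": [{"slide": [0.04, -0.0425, 0]}, {"slide": [0.08, -0.085, 0]}, {"slide": [0.12, -0.1275, 0]}, {"slide": [0.16, -0.17, 0]}, {"slide": [0.2, -0.2125, 0]}]}}

```text
invalid input at $.increments[0]: expected keys slide, roll
```

Emit:
{"fn": "step_arm", "kwargs": {"increments": [{"slide": [0.04, -0.0425, 0]}, {"slide": [0.08, -0.085, 0]}, {"slide": [0.12, -0.1275, 0]}, {"slide": [0.16, -0.17, 0]}, {"slide": [0.21, -0.222, 0]}]}}

```text
invalid input at $.increments[0]: expected keys slide, roll
```

Emit:
{"fn": "step_arm", "kwargs": {"increments": [{"slide": [0.04, -0.0425, -0.016], "roll": 0}, {"slide": [0.08, -0.085, -0.032], "roll": 0}, {"slide": [0.12, -0.1275, -0.048], "roll": 0}, {"slide": [0.16, -0.17, -0.064], "roll": 0}, {"slide": [0.2, -0.2125, -0.08], "roll": 0}], "fingers": 0}}

```text
t: 3.48
eef_pos: [301.2, -344.4, 295.3]
tcp_rot: [3.141, -0.0, 0.263]
ft_force: [1.0, -0.3, 0.6]
opening: 0.529
grip_force: 0.0
```

Emit:
{"fn": "step_arm", "kwargs": {"increments": [{"slide": [0.04, -0.0425, 0], "roll": 0}, {"slide": [0.08, -0.085, 0], "roll": 0}, {"slide": [0.12, -0.1275, 0], "roll": 0}, {"slide": [0.16, -0.17, 0], "roll": 0}, {"slide": [0.2, -0.2125, 0], "roll": 0}]}}

```text
t: 4.1
eef_pos: [439.0, -87.0, 295.0]
tcp_rot: [3.141, -0.001, 0.264]
ft_force: [0.5, -1.1, 0.8]
opening: 0.025
grip_force: 0.0
```

Emit:
{"fn": "step_arm", "kwargs": {"increments": [{"slide": [0.04, -0.0425, 0], "roll": 0}, {"slide": [0.08, -0.085, 0], "roll": 0}, {"slide": [0.12, -0.1275, 0], "roll": 0}, {"slide": [0.16, -0.17, 0], "roll": 0}, {"slide": [0.21, -0.222, 0], "roll": 0}]}}

```text
t: 4.72
eef_pos: [579.2, 173.7, 294.8]
tcp_rot: [3.141, -0.0, 0.264]
ft_force: [0.7, -0.7, 0.4]
opening: 0.004
grip_force: 0.0
```

Emit:
{"fn": "step_arm", "kwargs": {"increments": [{"slide": [0.004, -0.003, 0.04], "roll": 0}, {"slide": [0.004, -0.003, 0.075], "roll": 0}, {"slide": [0.004, -0.003, 0.09], "roll": 0}, {"slide": [0.004, -0.003, 0.105], "roll": 0}, {"slide": [0.004, -0.003, 0.12], "roll": 0}]}}

```text
t: 5.35
eef_pos: [582.1, 175.7, 174.8]
tcp_rot: [3.141, -0.002, 0.263]
ft_force: [0.6, 0.2, 2.4]
opening: 0.005
grip_force: 1.0
```

Emit:
{"fn": "step_arm", "kwargs": {"increments": [{"slide": [0, 0, 0.01], "roll": 0}, {"slide": [0, 0, 0.02], "roll": 0}, {"slide": [0, 0, 0.03], "roll": 0}, {"slide": [0, 0, 0.04], "roll": 0}, {"slide": [0, 0, 0.043], "roll": 0}]}}

```text
t: 5.98
eef_pos: [581.5, 175.7, 130.8]
tcp_rot: [-3.142, 0.001, 0.264]
ft_force: [-1.8, 0.6, 2.6]
opening: 0.005
grip_force: 0.9
```

Emit:
{"fn": "step_arm", "kwargs": {"increments": [{"slide": [0, 0, 0.002], "roll": 0}, {"slide": [0, 0, 0.004], "roll": 0}, {"slide": [0, 0, 0.006], "roll": 0}, {"slide": [0, 0, 0.006], "roll": 0}, {"slide": [0, 0, 0.006], "roll": 0}]}}

```text
t: 6.6
eef_pos: [581.8, 175.8, 128.1]
tcp_rot: [3.141, -0.002, 0.264]
ft_force: [-8.0, -3.4, 23.0]
opening: 0.005
grip_force: 11.7
```

```bash
cat > d.py <<'E'
from h import *
import sys
k=sys.argv[1]
c=cam("scene");d=cam("side");W=cloud(c)
P=W[255:300,375:440].reshape(-1,3);P=P[~np.isnan(P).any(1)];cc=P.mean(0);n=np.linalg.svd(P-cc,full_matrices=0)[2][2]
print("lid angle",np.arccos(abs(n[2])),cc)
a=c["color"][170:340,310:510];b=d["color"][180:350,200:400]
cv2.imwrite(f"pics/{k}.png",cv2.resize(np.hstack([a,b])[...,::-1],None,fx=2,fy=2,interpolation=cv2.INTER_CUBIC))
print(state()["ft_force"],state()["t"],state()["eef_pos"])
E
python3 d.py 2
```

```text
lid angle 0.008840793624233068 [640.21780495 152.95019702 127.7922805 ]
[-8.37515512 -2.03331467 23.57957942] 6.7 [581.77147017 175.83249165 128.13242491]
```

View pics/2.png

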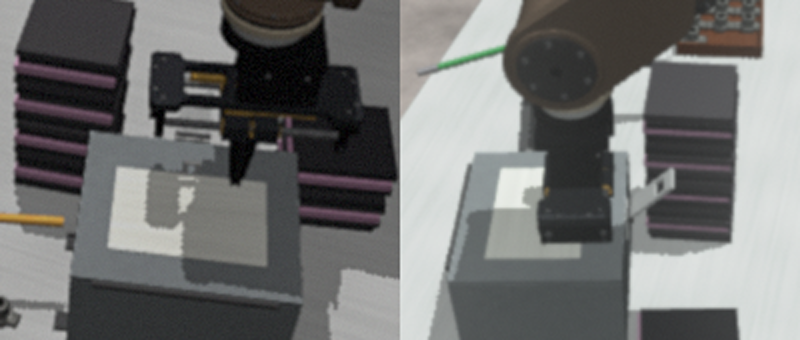

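The lid lies flat at 127.8 mm with the force seated at 23 N, and the hasp is still folded out at right-panel (655,190). Now I go behind the hasp.

Emit:
{"fn": "step_arm", "kwargs": {"increments": [{"slide": [0, 0, -0.05], "roll": 0}, {"slide": [0, 0, -0.09], "roll": 0}, {"slide": [-0.05, 0.013, -0.105], "roll": 0}, {"slide": [-0.1, 0.026, -0.105], "roll": 0}, {"slide": [-0.127, 0.033, -0.105], "roll": 0}]}}

```text
t: 7.32
eef_pos: [465.9, 110.1, 231.1]
tcp_rot: [3.141, -0.001, 0.264]
ft_force: [0.3, 0.3, 0.6]
opening: 0.003
grip_force: 0.0
```

Emit:
{"fn": "step_arm", "kwargs": {"increments": [{"slide": [0, 0, 0.03], "roll": 0}, {"slide": [0, 0, 0.06], "roll": 0}, {"slide": [0, 0, 0.08], "roll": 0}, {"slide": [0, 0, 0.08], "roll": 0}]}}

```text
t: 7.82
eef_pos: [467.3, 110.8, 149.8]
tcp_rot: [-3.141, 0.002, 0.264]
ft_force: [-0.0, -0.4, 0.5]
opening: 0.003
grip_force: 0.0
```

Emit:
{"fn": "step_arm", "kwargs": {"increments": [{"slide": [0.03, 0, 0], "roll": 0}, {"slide": [0.05, 0, 0], "roll": 0}, {"slide": [0.065, 0, 0], "roll": 0}, {"slide": [0.078, 0, 0], "roll": 0}, {"slide": [0.09, 0, 0], "roll": 0}]}}

```text
t: 8.45
eef_pos: [555.0, 134.4, 150.8]
tcp_rot: [3.142, 0.0, 0.264]
ft_force: [-1.1, -0.6, 1.5]
opening: 0.009
grip_force: 0.7
```

Emit:
{"fn": "step_arm", "kwargs": {"increments": [{"slide": [0.006, 0, 0], "roll": 0}, {"slide": [0.012, 0, 0], "roll": 0}, {"slide": [0.012, 0, 0.006], "roll": 0}, {"slide": [0.012, 0, 0.012], "roll": 0}, {"slide": [0.012, 0, 0.014], "roll": 0}]}}

```text
t: 9.07
eef_pos: [565.8, 137.3, 136.0]
tcp_rot: [-3.142, 0.001, 0.264]
ft_force: [0.6, -0.9, 0.7]
opening: 0.005
grip_force: 0.5
```

Emit:
{"fn": "step_arm", "kwargs": {"increments": [{"slide": [0, 0, 0.002], "roll": 0}, {"slide": [0, 0, 0.004], "roll": 0}, {"slide": [0, 0, 0.006], "roll": 0}, {"slide": [0, 0, 0.007], "roll": 0}, {"slide": [0, 0, 0.007], "roll": 0}]}}

```text
t: 9.7
eef_pos: [566.3, 137.4, 132.8]
tcp_rot: [3.141, -0.003, 0.264]
ft_force: [-9.6, -1.3, 33.3]
opening: 0.005
grip_force: 16.9
```

Emit:
{"fn": "step_arm", "kwargs": {"increments": [{"slide": [0, 0, -0.05], "roll": 0}, {"slide": [0, 0, -0.1], "roll": 0}, {"slide": [-0.03, 0.05, -0.13], "roll": 0}, {"slide": [-0.03, 0.11, -0.13], "roll": 0}, {"slide": [-0.03, 0.17, -0.13], "roll": 0}]}}

```text
t: 10.32
eef_pos: [581.4, -36.2, 260.4]
tcp_rot: [3.141, -0.001, 0.264]
ft_force: [0.8, -0.1, 0.2]
opening: 0.006
grip_force: 0.0
```

```bash
sed -e 's/\[170:340,310:510\]/[190:310,340:480]/; s/\[180:350,200:400\]/[220:340,210:350]/; s/fx=2,fy=2/fx=2.8,fy=2.8/' d.py > e.py; python3 e.py 3
```

```text
lid angle 0.001402986380210085 [640.10792107 152.97029873 127.67612736]
[-0.32460155  0.62785501  0.31271894] 10.425 [582.17626867 -39.24895334 259.35108592]
```

View pics/3.png

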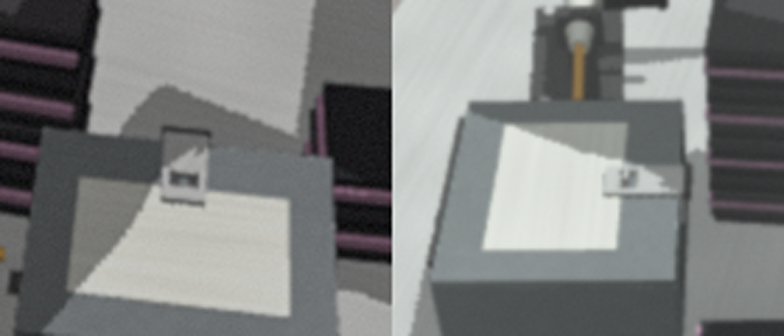

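The hasp lies flat over the staple (left panel (185,175), right panel (640,180)), and the lid is shut. Now I go above the gun.

Emit:
{"fn": "step_arm", "kwargs": {"increments": [{"slide": [0.016, 0.047, 0], "roll": -0.024}, {"slide": [0.032, 0.094, 0], "roll": -0.024}, {"slide": [0.0485, 0.1425, 0], "roll": -0.024}, {"slide": [0.0485, 0.1425, 0.04], "roll": -0.024}, {"slide": [0.0485, 0.1425, 0.04], "roll": -0.024}], "fingers": 1}}

```text
t: 11.05
eef_pos: [664.1, -158.8, 216.6]
tcp_rot: [-3.138, 0.005, 0.288]
ft_force: [-0.2, -0.0, -0.3]
opening: 0.476
grip_force: 0.0
```

```bash
cat > f.py <<'E'
from h import *
c=cam("wrist");s=state();print(s["eef_pos"],s["tcp_rot"],s["opening"])
G=np.array([671,38.]);y=.288;R=np.array([[np.cos(y),-np.sin(y)],[np.sin(y),np.cos(y)]])
im=c["color"][...,::-1].copy()
for t,z in(("grip_back",95),("trigger_face",95)):
    for m in mark_of("wrist",t)[:2]:
        p=unproj(c,m["uv"],height=z+8);print(t,np.round(m["uv"]),round(m["confidence"],2),p.round(),"gun",((p[:2]-G)@R).round(1))
for g in((-62,-212,109),(-62,-188,109),(-62,-159.5,105),(-62,-168.5,105),(-116,-200,109)):
    q=proj(c,np.append(G+R@np.array(g[:2]),g[2]));cv2.circle(im,tuple(int(v) for v in q.round()),3,(0,0,255),-1)
W=cloud(c);q=W.reshape(-1,3);q=q[(q[:,2]>80)&(q[:,2]<112)];g=(q[:,:2]-G)@R
b=(g[:,0]>-68)&(g[:,0]<-56)&(abs(g[:,1]+186)<60)
h,e=np.histogram(g[b][:,1],np.arange(-240,-130,4));print([(int(a),int(k)) for a,k in zip(e,h) if k])
cv2.imwrite("pics/4.png",im)
E
python3 f.py
```

```text
[ 664.92855875 -158.73829728  218.92230246] [-3.13990298e+00  2.27760349e-03  2.88093442e-01] 0.5205880101759106
grip_back [350. 239.] 0.86 [ 671. -183.  103.] gun [ -62.6 -212.4]
trigger_face [285. 240.] 0.62 [ 655. -132.  103.] gun [ -63.4 -158.7]
[(-216, 17), (-212, 67), (-208, 72), (-204, 72), (-200, 70), (-196, 72), (-192, 42), (-172, 47), (-168, 70), (-164, 51)]
```

View pics/4.png

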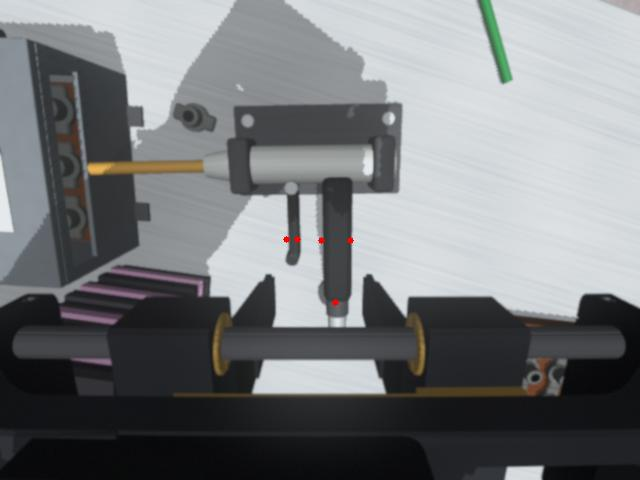

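The wrist view shows the grip at (337,240) and the trigger at (292,225), and both agree with my pose within about 2 mm. I open fully, shift 6 mm towards the grip back, then descend.

Emit:
{"fn": "step_arm", "kwargs": {"increments": [{"slide": [0, 0.006, 0], "roll": 0}, {"slide": [0, 0.006, 0], "roll": 0}, {"slide": [0, 0.006, 0], "roll": 0}, {"slide": [0, 0.006, 0], "roll": 0}, {"slide": [0, 0.006, 0], "roll": 0}], "fingers": 1}}

```text
t: 11.82
eef_pos: [667.1, -165.2, 219.6]
tcp_rot: [3.142, 0.0, 0.288]
ft_force: [0.3, 0.2, 0.2]
opening: 0.997
grip_force: 0.0
```

Emit:
{"fn": "step_arm", "kwargs": {"increments": [{"slide": [0, 0, 0.04], "roll": 0}, {"slide": [0, 0, 0.08], "roll": 0}, {"slide": [0, 0, 0.11], "roll": 0}, {"slide": [0, 0, 0.13], "roll": 0}, {"slide": [0, 0, 0.142], "roll": 0}]}}

```text
t: 12.45
eef_pos: [667.2, -165.2, 76.9]
tcp_rot: [-3.142, 0.0, 0.288]
ft_force: [0.0, 0.8, -0.3]
opening: 1.0
grip_force: 0.0
```

Emit:
{"fn": "step_arm", "kwargs": {"increments": [{"slide": [0, 0, 0], "roll": 0}, {"slide": [0, 0, 0], "roll": 0}, {"slide": [0, 0, 0], "roll": 0}, {"slide": [0, 0, 0], "roll": 0}], "fingers": 0.5}}

```text
t: 12.95
eef_pos: [667.1, -164.8, 78.3]
tcp_rot: [-3.141, -0.0, 0.288]
ft_force: [-2.6, 6.0, 4.9]
opening: 0.634
grip_force: 3.0
```

Emit:
{"fn": "step_arm", "kwargs": {"increments": [{"slide": [0, 0, 0], "roll": 0}, {"slide": [0, 0, 0], "roll": 0}, {"slide": [0, 0, 0], "roll": 0}, {"slide": [0, 0, 0], "roll": 0}, {"slide": [0, 0, 0], "roll": 0}], "fingers": 0.2}}

```text
t: 13.58
eef_pos: [667.2, -164.3, 78.2]
tcp_rot: [-3.141, -0.0, 0.289]
ft_force: [-2.0, 6.9, 4.1]
opening: 0.438
grip_force: 28.5
```

Opening is 41.6 mm at 28 N. That fits the tilted trigger sitting on its stop, so I hold here.

Emit:
{"fn": "step_arm", "kwargs": {"increments": [{"slide": [0, 0, 0], "roll": 0}, {"slide": [0, 0, 0], "roll": 0}, {"slide": [0, 0, 0], "roll": 0}, {"slide": [0, 0, 0], "roll": 0}, {"slide": [0, 0, 0], "roll": 0}]}}

```text
t: 14.2
eef_pos: [667.2, -164.3, 78.1]
tcp_rot: [-3.141, -0.0, 0.289]
ft_force: [-1.8, 7.7, 4.8]
opening: 0.438
grip_force: 28.5
```

Emit:
{"fn": "step_arm", "kwargs": {"increments": [{"slide": [0, 0, 0], "roll": 0}, {"slide": [0, 0, 0], "roll": 0}, {"slide": [0, 0, 0], "roll": 0}, {"slide": [0, 0, 0], "roll": 0}]}}

```text
t: 14.7
eef_pos: [667.2, -164.3, 78.1]
tcp_rot: [-3.141, -0.0, 0.289]
ft_force: [-0.7, 6.7, 4.6]
opening: 0.436
grip_force: 28.5
```

Emit:
{"fn": "step_arm", "kwargs": {"increments": [{"slide": [0, 0, 0], "roll": 0}, {"slide": [0, 0, 0], "roll": 0}, {"slide": [0, 0, 0], "roll": 0}, {"slide": [0, 0, 0], "roll": 0}, {"slide": [0, 0, 0], "roll": 0}], "fingers": 1}}

```text
t: 15.32
eef_pos: [667.2, -165.5, 77.6]
tcp_rot: [3.141, -0.0, 0.288]
ft_force: [0.4, 1.0, 0.6]
opening: 0.907
grip_force: 0.0
```

Emit:
{"fn": "step_arm", "kwargs": {"increments": [{"slide": [0, 0, 0], "roll": 0}, {"slide": [0, 0, 0], "roll": 0}, {"slide": [0, 0, 0], "roll": 0}]}}

```text
t: 15.7
eef_pos: [667.2, -165.3, 77.6]
tcp_rot: [3.141, 0.0, 0.288]
ft_force: [-0.2, -0.6, -0.3]
opening: 1.002
grip_force: 0.0
```

Emit:
{"fn": "step_arm", "kwargs": {"increments": [{"slide": [0, 0, -0.04], "roll": 0}, {"slide": [0, 0, -0.09], "roll": 0}, {"slide": [0, 0, -0.15], "roll": 0}, {"slide": [0, 0, -0.2], "roll": 0}, {"slide": [0, 0, -0.2], "roll": 0}]}}

```text
t: 16.32
eef_pos: [668.2, -165.5, 282.2]
tcp_rot: [3.137, -0.006, 0.288]
ft_force: [-0.2, 0.6, -0.4]
opening: 1.0
grip_force: 0.0
```

```bash
python3 f.py; python3 e.py 5
python3 - <<'E'
from h import *
d=cam("side");cv2.imwrite("pics/6.png",d["color"][...,::-1])
E
python3 c.py | head -6
```

```text
[ 667.40782405 -165.29094923  279.33071392] [ 3.13959308e+00 -2.57382600e-03  2.87847983e-01] 0.9979930745925364
grip_back [336. 228.] 0.76 [ 670. -184.  103.] gun [ -64.2 -212.4]
grip_back [174. 289.] 0.48 [559. -40. 103.] gun [-129.6  -42.6]
trigger_face [284. 227.] 0.78 [ 656. -134.  103.] gun [ -63.4 -160.6]
[(-216, 12), (-212, 47), (-208, 45), (-204, 44), (-200, 48), (-196, 46), (-192, 28), (-172, 36), (-168, 44), (-164, 34)]
lid angle 0.0018163060494774002 [640.08387167 152.98365062 127.73739169]
[ 0.14922396  0.0322927  -1.33147727] 16.575 [ 666.73314506 -165.09541357  275.9420926 ]
tall 1280 [509. -10.] [100.  108.1] 8.0 zmed 200.3 in box [-164. -123.]
tallS 1719 [509. -13.] [106.  100.5] 7.8 zmed 197.9 in box [-164. -125.]
low 1784 [451. 257.] [101.9  91.9] 13.6 zmed 90.4 in box [-157.  150.]
lowall 3237 [450. 263.] [105.6 105.8] 12.8 zmed 89.1 in box [-158.  157.]
tray 786 [ 555. -434.] [129.4 190.9] 9.6 zmed 22.4 in box [-217. -546.]
flange 206 [731.  -7.] [25.6 43.1] 7.5 zmed 8.8 in box [  53. -171.]
```

View pics/5.png

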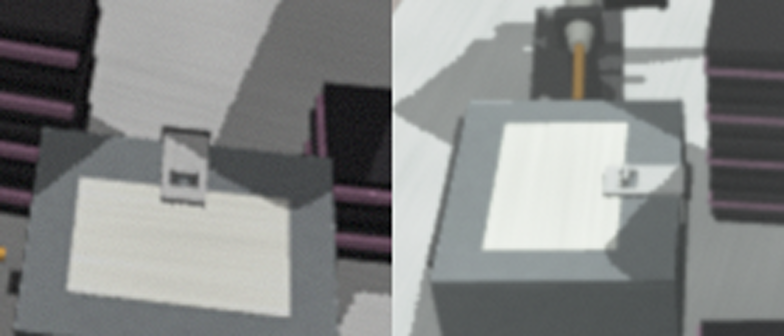

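The box is shut and hasped (left panel (185,165)), the trigger is back at rest and the bystanders have not moved.

```bash
python3 -c "
from cell import env
print(env.job_done())"
```

```text
the job is handed in; nothing more can be done
None
```

The job is handed in: I pushed the lid shut, swung the hasp flat over the staple, and held the trigger on its stop for over a second before it sprang back; the final images show the stacks, tray and flange still in place, though no verdict came back.

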